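Press a connector home through the guard window

TASK

With the fingertips, push the blue-lipped pallet along its rails into the terminal press until it sits fully home against the stop; only then reach down through the window of the yellow guard, press the red lever all the way down, keep it down for at least one second, and let it spring back up. Do not touch the yellow guard or its clear panels, do not lift the pallet, leave the pallet fully home, and leave the other things on the bench where they are.

Things in the scene. Friction and masses are not known exactly. Their poses are not given: they have to be found in the camera images.
- press: Fixed bench terminal press, grey bed 315 x 150 x 15 mm (x from -150 to +165 mm, y +-75 mm in this frame). Origin on the table surface, z up, +x points from the loading end towards the guard (roughly away from the robot). Bed top at z 15 mm. Two aluminium guide rails, inner faces at y +-42.5 mm, 8 mm wide, tops at z 25 mm, x from -120 to +85 mm. Dark steel stop block whose face is at x +85 mm. Blue hinge tower at x 120 to 164 mm, y +-32 mm, top at z 100 mm.
- guard: Guard fixed on the press: a yellow frame 111 mm (press x) by 131 mm (press y), 8 mm thick, top face 95 mm above the table, on four corner posts, with clear panels on its sides, front and rear; the pallet slides in through a slot under the front panel. Origin at the centre of the window in the plane of the frame's top face, at press x 60 mm, y 0; axes as the press. Nothing may touch it.
- window (a point): Centre of the open rectangular window in the guard's top, in the plane of its top face (z 95 mm). The opening is 75 mm along press x and 95 mm along press y; z is up. The red lever pad lies centred below it.
- lever (a joint): Lever angle in rad: 0 = up at rest (spring holds it), 0.30 = all the way down on its end stop. It turns about an axis along press y at press x 135 mm, z 60 mm; the pad goes down as the value grows. Springs back when released. Pressing takes about 4 N at the start and 8 N at the bottom, applied on the pad.
- lever_pad (a point): Centre of the top face of the red lever pad (36 mm along press x, 44 mm along press y), 75 mm from the hinge. At rest 77 mm above the table (18 mm below the top face of the guard), all the way down 55 mm above the table; it stays within 2 mm of the window's centre in plan.
- pallet: Loose aluminium pallet 140 x 80 x 12 mm, about 350 g, carrying a green circuit board, lying flat on the bed between the rails (2.5 mm play each side). Origin under the centre of its plate; x along the push direction, z up. Fully home its front edge meets the stop: origin at press x 15 mm. Starts 48 to 75 mm short of that.
- pallet_lip (a point): Centre of the outer (push) face of the blue upright lip at the pallet's loading end, which faces -x. The lip is 10 mm thick and 60 mm wide, its face 70 mm behind the pallet origin; its top is 63 mm above the table, this point 45 mm above the table. When home the lip's face is at press x -55 mm, 60 mm in front of the guard.
- can_blue: White spray can with blue band, 54 mm wide, 167 mm tall, loose; origin under its centre. Bystander.
- can_red: White and grey spray can with red cap, 54 mm wide, 167 mm tall, loose; origin under its centre. Bystander.
- screwdriver: Red-handled screwdriver lying on the bench, handle to its -x. Bystander.
- brush: Bench brush with wooden handle lying on the bench. Bystander.
- spool: Grey spool, 56 mm wide, 40 mm tall, standing on its flange, origin under its centre. Bystander.
- parts_bin: Blue open bin 100 x 140 x 60 mm, origin under its centre. Bystander.
- mug: White mug, 80 mm wide, 90 mm tall, origin under its centre. Bystander.

How it is judged (in metres and radians):
On the way, in this order (a step that is already met when the one before it is completed fails the run):
1. the pallet is fully home against the stop, lying flat (x of pallet in the frame of press above 0.011 m), for 0.2 s.
2. the fingers press the lever all the way down and keep it down for a second, pallet home (value of joint lever above 0.26 rad and contact force between the fingers and lever above 1 N and x of pallet in the frame of press above 0.011 m), for 1 s.
At the end, for the whole second after the job is handed in: The pallet lies flat on the bed, at rest, within 4 mm of the stop, and the lever has sprung back up (below 0.04 rad) after having been held by the fingers beyond 0.26 rad for 1 s (x of pallet in the frame of press above 0.011 m and value of joint lever below 0.04 rad and z of pallet in the frame of press below 0.018 m and angle between pallet's own z axis and vertical below 0.05 rad and linear speed of pallet below 0.02 m/s); the robot touches nothing.
It fails at once if the guard (yellow frame or clear panels) is touched with more than 0.5 N (contact force between guard and anything else above 0.5 N).
It fails at once if the lever is pressed (beyond 0.08 rad) while the pallet is not home (within 4 mm) (value of joint lever above 0.08 rad and not (x of pallet in the frame of press above 0.011 m)).
It fails at once if the pallet is lifted by more than 6 mm or tipped by more than 0.12 rad (z of pallet in the frame of press above 0.021 m or angle between pallet's own z axis and vertical above 0.12 rad).
It fails at once if a bystander is moved by more than 20 mm (distance of any of can_blue, can_red, screwdriver, brush, spool, parts_bin, mug from where it was at the start of the episode above 0.02 m).
It also fails if it takes over 48 s, if anything falls off the work surface, if the arm or the gripper's body presses on something with over 40 N, if the wrist force passes 120 N, or if a joint passes its speed limit or range.

ROBOT

A 6-joint arm with a two-finger parallel gripper is mounted at the origin on the work surface. World frame = base frame: x ahead of the robot, y to its left, z up, the work surface at z = 0. Lengths are in m, angles in degrees, forces in N, time in s.
With the tool pointing down it reaches from about 0.375 to 0.9 m from the base axis. Payload 3.1 kg.
Tool frame: the origin (TCP) lies between the finger pads; the fingertips stand 11 mm ahead of it and the grasp point (between the pads) lies 8 mm behind it; z points along the fingers, y is the line along which they close (so a half turn about z gives the same grasp; the last joint's range is limited). The gripper opens to 87 mm and grips with 3 to 60 N. Pads are 19 mm wide; open, the fingers measure 117 mm over their backs; the gripper's body (75 mm by 190 mm) begins 51 mm behind the grasp point.
Start: joints at [-86.946, 30.224, 82.088, -0, 67.689, -10.227], TCP at [0.144, -0.608, 0.234] pointing down, gripper open.
Joint ranges: [-176.69, 176.69], [-43.24, 126.21], [12.49, 139.97], [-82, 262], [0, 151.66], [-163.58, 163.58]. Speed limits (degrees/s): [159.86, 159.86, 180, 180, 180, 180].

INTERFACE

Orientations are given as a 3x3 rotation matrix whose columns are the frame's x, y, z axes.
In Python, from rig import bot gives the robot as it stands.
- The arm moves only by the tool apply_moves, never from a script. Its argument "steps" is a list that holds one entry, the list of rows, each a list of 7 numbers: the shift along the tool's x, y, z in cm, then the turn, a rotation vector about the tool's x, y, z in degrees, then the gripper command: -1 is shut, 1 is fully open, values between are in proportion. In form: [[[dx, dy, dz, rx, ry, rz, jaw], ...]]. A call has 1 to 20 rows; each row is the pose to reach, as a shift and turn from the pose commanded when the call began, along the tool's axes at that moment; what a row does not reach only later rows make up. A row lasts 1/8 s, in which the tool goes at most 62.5 mm and 10.7 degrees, less where a joint would pass 70% of its speed; a pose out of reach is approached as far as the arm can. A call with a gripper value outside its range is refused whole. The fingers move at their own pace and stop on an object; the grip force is fixed at half the most. Time passes only in rows, so rows that repeat a pose let the fingers close. It gives the time, the measured TCP pose, the force, the opening and the grip force at its end, in the units of the state.
- bot.read_state(): the state, without advancing time (a new reading comes with each control period).
- bot.capture(name): name is "scene" or "top"; returns the picture (480x640x3 uint8, blue, green, red); there is no depth.
- bot.camera_model(name): a dict with "intrinsics" (3x3 intrinsics, pixels), "k1" (the pictures are not rectified: a ray, as slopes to the right and down, at radius r is drawn at 1 + k1 r^2 times it, then the intrinsics apply), "R" (3x3) and "t" (3): a world point X has camera coordinates R X + t. Camera axes: x right, y down, z forward; pixel columns grow to the right and rows downward; lengths in m; the calibration is good to about 2 mm. A picture is of the moment at which its call begins. camera_model takes no time and is no camera call.
- bot.hand_in(): hands the job in; it is judged then, once.
The state is a dict: "time_s": time; "joint_positions": joint angles; "qvel": joint speeds; "tau": joint torques, N m; "position": TCP position; "tcp_rot": TCP orientation; "force": force on the tool from outside, world axes, zero at the start; "moment": the same for the moment, N m; "opening": opening from 0.0 (shut) to 1.0 (fully open); "grasp_force": force on a finger pad.
Only numpy, scipy, OpenCV 4.12 (cv2) and the standard library are available. Lean on these libraries where they do the work, as an engineer would, in place of code of your own. Each camera call takes 0.05 s, during which the arm holds its last target. There are 200 camera calls.

## Working session

There is one attempt and no reset: what is moved stays moved. The work goes in short steps, Python scripts to look and compute and a tool call to move; the robot and the scene stay as the last step left them, time stands still between calls to the robot, and variables do not carry over. Pictures are saved under pics/ and viewed, at most 10 in all, crops included, and the job is handed in when it is done.

Besides the shell and the picture viewer there is one more tool, called after "Emit:" by a JSON object that holds its "op" and its "data". apply_moves: Moves the arm, as the interface text tells. Its arguments: {"type":"object","properties":{"steps":{"type":"array","items":{"type":"array","items":{"type":"array","items":{"type":"number"}}}}},"required":["steps"]}

```bash
mkdir -p pics; ls; python3 - <<'E'
from rig import bot
import cv2
for n in("scene","top"):
    cv2.imwrite(f"pics/{n}0.png",bot.capture(n))
    m=bot.camera_model(n);print(n,m)
s=bot.read_state();print(s["time_s"],s["position"],s["tcp_rot"],s["force"])
E
```

```text
pics
scene {'intrinsics': array([[464.42711246,   0.        , 322.40647526],
       [  0.        , 464.42711246, 239.30058425],
       [  0.        ,   0.        ,   1.        ]]), 'k1': 0.028494937615485043, 'R': array([[-0.64848777,  0.7612014 , -0.00600373],
       [ 0.52183804,  0.43879801, -0.73153357],
       [-0.55420995, -0.47752354, -0.68177899]]), 't': array([ 0.34870719, -0.24832671,  1.60845455])}
top {'intrinsics': array([[530.42304496,   0.        , 325.63711476],
       [  0.        , 530.42304496, 241.01660323],
       [  0.        ,   0.        ,   1.        ]]), 'k1': -0.12250180081139968, 'R': array([[-0.00502973, -0.99985804,  0.016081  ],
       [-0.99520322,  0.00343387, -0.09776887],
       [ 0.09769977, -0.01649561, -0.99507922]]), 't': array([0.00369638, 0.57150871, 1.29636656])}
0.1 [ 0.14358131 -0.60765158  0.23267211] [[ 9.73258197e-01  2.29713886e-01 -1.16166625e-04]
 [ 2.29713686e-01 -9.73256391e-01  1.90272120e-03]
 [ 3.24021570e-04 -1.87852407e-03 -9.99998183e-01]] [ 0.17653413  0.68253035 -0.72087805]
```

View pics/scene0.png

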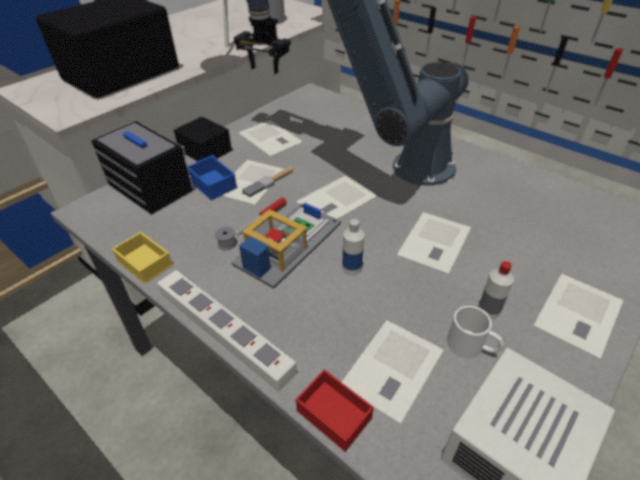

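View pics/top0.png

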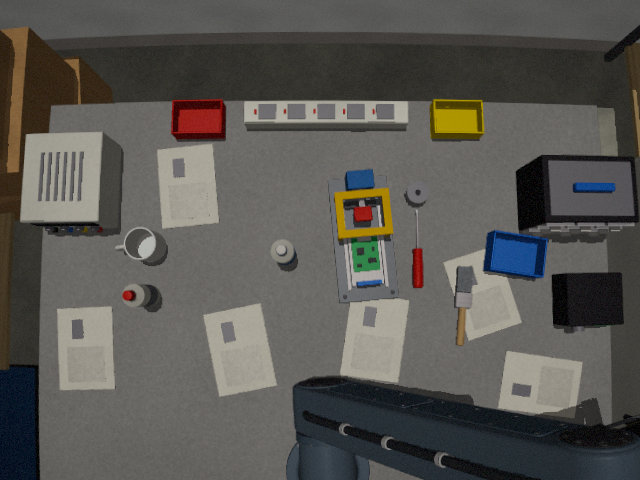

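```bash
cat > h.py <<'E'
import numpy as np, cv2
from rig import bot
def ray(n,px,z):
    m=bot.camera_model(n);K=m["intrinsics"]
    px=np.atleast_2d(np.array(px,float))
    u=cv2.undistortPoints(px[:,None],K,np.array([m["k1"],0,0,0.]))[:,0]
    d=np.c_[u,np.ones(len(u))]@m["R"]; c=-m["R"].T@m["t"]
    return c+d*((z-c[2])/d[:,2])[:,None]
def blob(im,lo,hi,roi):
    x0,y0,x1,y1=roi
    m=cv2.inRange(cv2.cvtColor(im,cv2.COLOR_BGR2HSV),lo,hi);k=np.zeros_like(m);k[y0:y1,x0:x1]=m[y0:y1,x0:x1]
    cs=cv2.findContours(k,cv2.RETR_EXTERNAL,cv2.CHAIN_APPROX_NONE)[0]
    c=max(cs,key=cv2.contourArea); return c[:,0]
def rect(n,c,z):
    p=ray(n,c,z)[:,:2]; (cx,cy),(w,h),a=cv2.minAreaRect((p*1000).astype(np.float32)); return np.round([cx,cy,w,h,a],1)
E
python3 - <<'E'
from h import *
im=cv2.imread("pics/top0.png")
for n,lo,hi,roi,z in [("guard",(20,120,100),(32,255,255),(325,180,400,250),.095),("lip",(100,100,60),(125,255,255),(350,272,390,295),.063),
 ("tower",(100,100,60),(125,255,255),(335,160,390,190),.1),("pad",(0,120,80),(8,255,255),(345,200,380,225),.077),("pcb",(50,80,50),(85,255,255),(340,230,390,280),.03)]:
    c=blob(im,lo,hi,roi);print(n,rect("top",c,z),c.min(0),c.max(0))
print("can",ray("top",[283,249],.16))
print("bed corners", ray("top",[[338,303],[397,299],[330,179],[388,177]],.015))
cv2.imwrite("pics/crop.png",cv2.resize(im[150:320,260:440],None,fx=4,fy=3.5*1.0,interpolation=cv2.INTER_CUBIC)[:600])
E
```

```text
guard [633.  -87.8 113.6 132.3   5.2] [334 188] [393 238]
lip [ 466.8 -102.6   10.1   59.1    4.8] [357 280] [381 285]
tower [714.  -80.3  43.7  63.8   5.9] [346 169] [373 188]
pad [633.9 -87.6  34.8  43.2   5.6] [354 206] [372 221]
pcb [539.8 -96.9  83.8  65.1   5.4] [351 236] [379 271]
can [[0.54090003 0.09916581 0.16      ]]
bed corners [[ 0.41711021 -0.02904667  0.015     ]
 [ 0.42598675 -0.17729154  0.015     ]
 [ 0.73199098 -0.01089443  0.015     ]
 [ 0.73727346 -0.159794    0.015     ]]
```

View pics/crop.png

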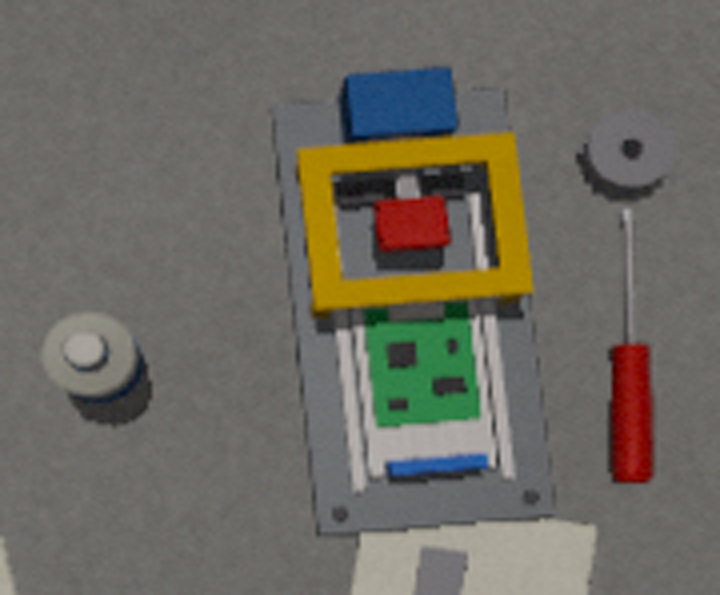

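```bash
cat >> h.py <<'E'
from scipy.spatial.transform import Rotation as Ro
A=np.radians(5.3);RP=np.array([[np.cos(A),-np.sin(A),0],[np.sin(A),np.cos(A),0],[0,0,1]])
W=np.array([.6335,-.0877,0]);OP=W-RP@[.06,0,0]
RT=RP@np.diag([1,-1,-1.])
def go(*pts):
    s=bot.read_state();R=s["tcp_rot"]
    print("t",s["time_s"],"press",np.round(RP.T@(s["position"]-OP)*1000,1),"F",np.round(RP.T@s["force"],1),"open",s["opening"],"rot",np.round(Ro.from_matrix(R.T@RT).as_rotvec(degrees=True),2),"j",np.round(s["joint_positions"],0))
    for p in pts: print(p,np.round(R.T@(OP+RP@p-s["position"])*100,2))
E
python3 -c "
from h import *
go([-.146,0,.2],[-.146,0,.15],[-.146,0,.043])"
```

```text
t 0.1 press [-475.9 -472.5  232.7] F [ 0.2  0.7 -0.7] open 0.996602845231826 rot [-0.11 -0.01  7.98] j [-87.  30.  82.  -0.  68. -10.]
[-0.146, 0, 0.2] [ 39.22 -42.2    3.36]
[-0.146, 0, 0.15] [ 39.22 -42.19   8.36]
[-0.146, 0, 0.043] [ 39.22 -42.17  19.06]
```

Emit:
{"op": "apply_moves", "data": {"steps": [[[10,-10.5,0,0,0,2,-1],[20,-21,0,0,0,4,-1],[30,-32,2,0,0,6,-1],[39.2,-42.2,4,0,0,8,-1],[39.2,-42.2,4,0,0,8,-1],[39.2,-42.2,4,0,0,8,-1],[39.2,-42.2,4,0,0,8,-1],[39.2,-42.2,4,0,0,8,-1],[39.2,-42.2,4,0,0,8,-1],[39.2,-42.2,4,0,0,8,-1],[39.2,-42.2,4,0,0,8,-1],[39.2,-42.2,4,0,0,8,-1],[39.2,-42.2,4,0,0,8,-1],[39.2,-42.2,4,0,0,8,-1],[39.2,-42.2,8.4,0,0,8,-1],[39.2,-42.2,8.4,0,0,8,-1]]]}}

```text
time_s: 2.1
position: [0.426, -0.107, 0.1478]
tcp_rot: [[0.996, 0.091, -0.006], [0.091, -0.996, 0.003], [-0.006, -0.004, -1.0]]
force: [-0.6, 0.2, -0.6]
opening: 0.002
grasp_force: 0.0
```

```bash
python3 -c "
from h import *
go([-.146,0,.043],[-.122,0,.043],[-.07,0,.043])
cv2.imwrite('pics/s1.png',bot.capture('scene')[150:330,190:430].repeat(3,0).repeat(3,1))"
```

```text
t 2.1 press [-148.4   -0.   147.8] F [-0.5  0.3 -0.6] open 0.0019960595419398082 rot [-0.22  0.33 -0.09] j [-29.  25. 113.  -0.  43.  56.]
[-0.146, 0, 0.043] [ 0.3   0.04 10.48]
[-0.122, 0, 0.043] [ 2.7   0.03 10.46]
[-0.07, 0, 0.043] [ 7.9   0.02 10.43]
```

View pics/s1.png

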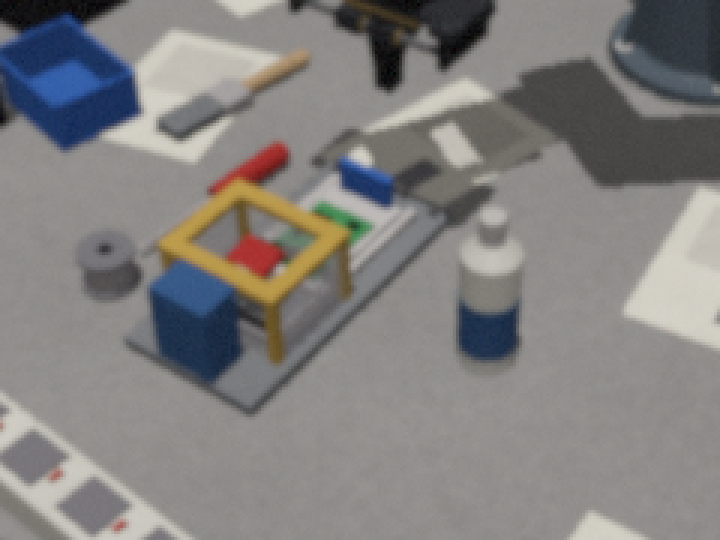

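The picture shows the shut fingers (about 388,60 in the crop) hanging behind the blue lip (365,180), clear of the cans and the guard. Next I descend.

Emit:
{"op": "apply_moves", "data": {"steps": [[[0.2,0,4,0,0.3,0,-1],[0.2,0,8,0,0.3,0,-1],[0.2,0,10.4,0,0.3,0,-1],[0.2,0,10.4,0,0.3,0,-1],[1.2,0,10.4,0,0.3,0,-1],[2.2,0,10.4,0,0.3,0,-1],[2.7,0,10.4,0,0.3,0,-1],[3.2,0,10.4,0,0.3,0,-1],[3.6,0,10.4,0,0.3,0,-1],[3.6,0,10.4,0,0.3,0,-1]]]}}

```text
time_s: 3.4
position: [0.4626, -0.1033, 0.0461]
tcp_rot: [[0.996, 0.093, 0.002], [0.093, -0.996, 0.002], [0.002, -0.002, -1.0]]
force: [-4.8, 1.0, 3.9]
opening: 0.003
grasp_force: 2.4
```

```bash
python3 -c "
from h import *
go([-.066,0,.043])
im=bot.capture('top')
c=blob(im,(100,100,60),(125,255,255),(345,250,390,295));r=rect('top',c,.063);print(r)
p=np.array([r[0]/1000,r[1]/1000,0]);print((RP.T@(p-OP))*1000)"
```

```text
t 3.4 press [-111.6    0.3   46.1] F [-4.7  1.4  3.9] open 0.0030743670679340626 rot [-0.09 -0.13  0.02] j [-26.  38. 112.   0.  30.  58.]
[-0.066, 0, 0.043] [4.56 0.03 0.32]Traceback (most recent call last):
  File "<string>", line 5, in <module>
    c=blob(im,(100,100,60),(125,255,255),(345,250,390,295));r=rect('top',c,.063);print(r)
  File "h.py", line 13, in blob
    c=max(cs,key=cv2.contourArea); return c[:,0]
ValueError: max() iterable argument is empty
```

Emit:
{"op": "apply_moves", "data": {"steps": [[[0.5,0,0.1,0,0,0,-1],[1,0,0.1,0,0,0,-1],[1.5,0,0.1,0,0,0,-1],[2,0,0.1,0,0,0,-1],[2.5,0,0.1,0,0,0,-1],[3,0,0.1,0,0,0,-1],[3.4,0,0.1,0,0,0,-1],[3.8,0,0.1,0,0,0,-1],[4,0,0.1,0,0,0,-1],[4,0,0.1,0,0,0,-1]]]}}

```text
time_s: 4.7
position: [0.5046, -0.1006, 0.0448]
tcp_rot: [[0.996, 0.092, 0.007], [0.092, -0.996, 0.0], [0.007, 0.0, -1.0]]
force: [-1.9, 0.8, 0.3]
opening: 0.003
grasp_force: 1.0
```

```bash
python3 -c "
from h import *
go([-.066,0,.043])"
```

```text
t 4.7 press [-69.5  -0.9  44.8] F [-1.8  1.   0.3] open 0.003082148776016476 rot [ 0.03 -0.38 -0.03] j [-24.  40. 106.   0.  34.  61.]
[-0.066, 0, 0.043] [ 0.35 -0.09  0.18]
```

Now I make small increments until the force shows the stop.

Emit:
{"op": "apply_moves", "data": {"steps": [[[0.2,0,0,0,0,0,-1],[0.4,0,0,0,0,0,-1],[0.6,0,0,0,0,0,-1],[0.6,0,0,0,0,0,-1]]]}}

```text
time_s: 5.2
position: [0.5072, -0.0998, 0.0448]
tcp_rot: [[0.996, 0.093, -0.001], [0.093, -0.996, 0.001], [-0.0, -0.001, -1.0]]
force: [-10.2, -3.0, 5.1]
opening: 0.003
grasp_force: 4.9
```

```bash
python3 -c "
from h import *
go([-.066,0,.043])"
```

```text
t 5.2 press [-66.9  -0.3  44.8] F [-10.5  -2.1   5.1] open 0.003313746866447361 rot [-0.08  0.02  0.04] j [-24.  40. 106.   0.  35.  61.]
[-0.066, 0, 0.043] [ 0.09 -0.03  0.18]
```

Emit:
{"op": "apply_moves", "data": {"steps": [[[0.2,0,0,0,0,0,-1],[0.4,0,0,0,0,0,-1],[0.4,0,0,0,0,0,-1],[0.4,0,0,0,0,0,-1]]]}}

```text
time_s: 5.7
position: [0.5072, -0.0992, 0.0448]
tcp_rot: [[0.996, 0.094, -0.008], [0.094, -0.996, 0.003], [-0.008, -0.003, -1.0]]
force: [-17.2, -7.4, 11.4]
opening: 0.008
grasp_force: 8.9
```

```bash
python3 -c "
from h import *
go([-.066,0,.043])"
```

```text
t 5.7 press [-66.8   0.2  44.8] F [-17.8  -5.8  11.4] open 0.008355788705208039 rot [-0.19  0.46  0.09] j [-23.  40. 105.  -0.  35.  61.]
[-0.066, 0, 0.043] [0.08 0.02 0.18]
```

Emit:
{"op": "apply_moves", "data": {"steps": [[[-0.8,0,0,0,0,0,-1],[-2,0,0,0,0,0,-1],[-3.5,0,0,0,0,0,-1],[-3.5,0,0,0,0,0,-1],[-3.5,0,-5,0,0,0,-1],[-3.5,0,-10,0,0,0,-1],[-3.5,0,-14,0,0,0,-1],[-3.5,0,-14,0,0,0,-1]]]}}

```text
time_s: 6.7
position: [0.481, -0.1039, 0.1878]
tcp_rot: [[0.996, 0.092, 0.014], [0.092, -0.996, -0.003], [0.013, 0.005, -1.0]]
force: [0.0, -0.2, -0.6]
opening: 0.006
grasp_force: 0.0
```

```bash
python3 -c "
from h import *
go([.06,0,.19],[.06,0,.13],[.06,0,.1],[.06,0,.088],[.06,0,.066])
a=bot.capture('scene')[150:300,220:400];b=bot.capture('top')[150:300,260:440]
cv2.imwrite('pics/s2.png',cv2.resize(np.hstack([a,b]),None,fx=2.2,fy=2.2,interpolation=cv2.INTER_CUBIC))"
```

```text
t 6.7 press [-93.4  -2.  187.8] F [ 0.  -0.2 -0.6] open 0.006470885699690865 rot [ 0.26 -0.76 -0.01] j [-25.  24. 104.   0.  51.  59.]
[0.06, 0, 0.19] [15.34 -0.2  -0.02]
[0.06, 0, 0.13] [15.26 -0.23  5.98]
[0.06, 0, 0.1] [15.22 -0.24  8.98]
[0.06, 0, 0.088] [15.2  -0.25 10.18]
[0.06, 0, 0.066] [15.17 -0.26 12.38]
```

View pics/s2.png

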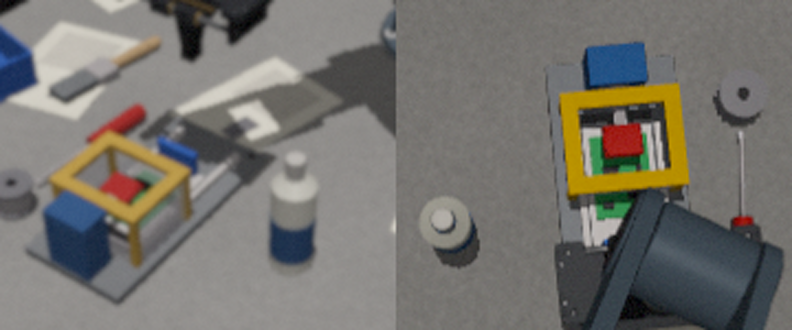

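Emit:
{"op": "apply_moves", "data": {"steps": [[[5,0,0,0.3,-0.8,0,-1],[10,-0.2,0,0.3,-0.8,0,-1],[15.3,-0.2,0,0.3,-0.8,0,-1],[15.3,-0.2,0,0.3,-0.8,0,-1],[15.3,-0.2,4,0.3,-0.8,0,-1],[15.3,-0.2,4,0.3,-0.8,0,-1],[15.3,-0.2,4,0.3,-0.8,0,-1]]]}}

```text
time_s: 7.68
position: [0.6298, -0.0868, 0.1452]
tcp_rot: [[0.996, 0.092, -0.011], [0.092, -0.996, 0.005], [-0.01, -0.006, -1.0]]
force: [0.6, 0.2, 1.5]
opening: 0.005
grasp_force: 0.0
```

```bash
python3 -c "
from h import *
go([.06,0,.1],[.06,0,.088],[.06,0,.066])
a=bot.capture('scene')
for im in (cv2.imread('pics/scene0.png'),a):
    c=blob(im,(100,100,60),(125,255,255),(285,190,330,225));m=cv2.moments(c[:,None]);q=ray('scene',[m['m10']/m['m00'],m['m01']/m['m00']],.05)[0]
    print(c.min(0),c.max(0),RP.T@(q-OP)*1000)
b=bot.capture('top')
cv2.imwrite('pics/s3.png',cv2.resize(np.hstack([a[150:300,220:400],b[150:300,260:440]]),None,fx=2.2,fy=2.2,interpolation=cv2.INTER_CUBIC))"
```

```text
t 7.675 press [ 56.4   1.2 145.2] F [0.6 0.2 1.5] open 0.004796528472569932 rot [-0.34  0.59 -0.04] j [-18.  37.  84.   0.  59.  67.]
[0.06, 0, 0.1] [0.4  0.15 4.51]
[0.06, 0, 0.088] [0.42 0.16 5.71]
[0.06, 0, 0.066] [0.44 0.17 7.91]
[303 204] [319 217] [-105.72748068    2.0600519    50.        ]
[291 212] [309 224] [-57.21363463  -2.99839545  50.        ]
```

View pics/s3.png

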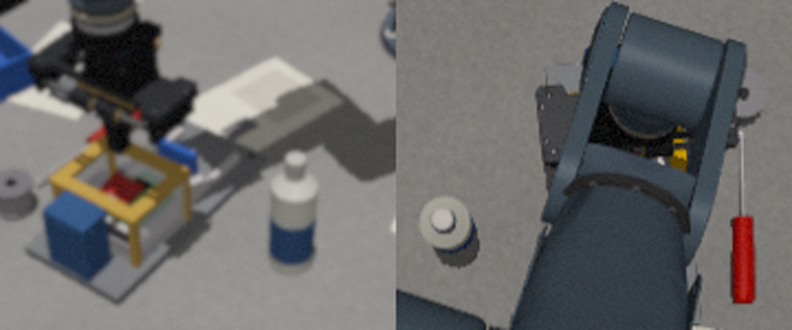

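```bash
python3 -c "
from h import *
a=bot.capture('scene')
for im in (cv2.imread('pics/scene0.png'),a):
    c=blob(im,(100,100,60),(125,255,255),(275,190,335,240));m=cv2.moments(c[:,None]);q=ray('scene',[m['m10']/m['m00'],m['m01']/m['m00']],.05)[0]
    print(c.min(0),c.max(0),RP.T@(q-OP)*1000)
"
```

```text
[303 204] [319 217] [-105.72748068    2.0600519    50.        ]
[291 212] [309 227] [-56.64180048  -2.12191997  50.        ]
```

```bash
python3 -c "
from h import *
a=cv2.imread('pics/scene0.png');b=bot.capture('scene')
m=bot.camera_model('scene')
def pr(P): return cv2.projectPoints((OP+RP@P)[None],cv2.Rodrigues(m['R'])[0],m['t'],m['intrinsics'],np.array([m['k1'],0,0,0]))[0].ravel()
f=9
out=[]
for im,s in ((a,-57),(b,0)):
    c=cv2.resize(im[195:240,275:317] if s==0 else im[190:235,285:327],None,fx=f,fy=f,interpolation=cv2.INTER_CUBIC)
    o=np.array([275,195] if s==0 else [285,190])
    for x in (-55,-45):
        for y in (-30,30):
            for z in (63,27):
                q=(pr(np.array([x+s,y,z])/1000)-o+.5)*f
                cv2.circle(c,tuple(int(v) for v in q),3,(0,0,255) if x==-45 else (0,255,255),-1)
    out.append(c)
cv2.imwrite('pics/s4.png',np.hstack(out))"
```

```text
(no output)
```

View pics/s4.png

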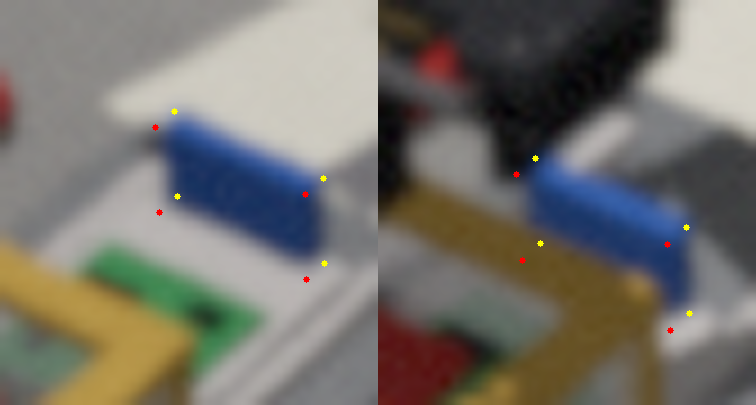

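The overlaid corners of a 57 mm displacement sit the same way on the lip in both views, so the pallet is home. Next I enter the window.

Emit:
{"op": "apply_moves", "data": {"steps": [[[0.4,0.15,0,-0.3,0.6,0,-1],[0.4,0.15,1.5,-0.3,0.6,0,-1],[0.4,0.15,3,-0.3,0.6,0,-1],[0.4,0.15,4,-0.3,0.6,0,-1],[0.4,0.15,4.5,-0.3,0.6,0,-1],[0.4,0.15,4.5,-0.3,0.6,0,-1]]]}}

```text
time_s: 8.62
position: [0.6341, -0.0876, 0.0997]
tcp_rot: [[0.996, 0.092, 0.001], [0.092, -0.996, 0.0], [0.001, -0.0, -1.0]]
force: [1.0, 0.1, -0.4]
opening: 0.006
grasp_force: 0.0
```

```bash
python3 -c "
from h import *
go([.06,0,.066],[.06,0,.062])"
```

```text
t 8.625 press [60.6 -0.  99.7] F [ 1.  -0.  -0.4] open 0.006116333799999593 rot [-0.02 -0.05 -0.02] j [-18.  41.  86.   0.  53.  67.]
[0.06, 0, 0.066] [-0.06  0.    3.37]
[0.06, 0, 0.062] [-0.06  0.    3.77]
```

Emit:
{"op": "apply_moves", "data": {"steps": [[[0,0,0.8,0,0,0,-1],[0,0,1.6,0,0,0,-1],[0,0,2.4,0,0,0,-1],[0,0,3.2,0,0,0,-1],[0,0,3.6,0,0,0,-1],[0,0,3.8,0,0,0,-1],[0,0,3.8,0,0,0,-1]]]}}

```text
time_s: 9.5
position: [0.6334, -0.088, 0.0666]
tcp_rot: [[0.996, 0.093, 0.0], [0.093, -0.996, -0.001], [0.0, 0.001, -1.0]]
force: [-10.3, -0.3, 26.4]
opening: 0.009
grasp_force: 13.9
```

```bash
python3 -c "
from h import *
go([.06,0,.066],[.06,0,.062])"
```

```text
t 9.5 press [59.8 -0.3 66.6] F [-10.3   0.6  26.4] open 0.008606567197931212 rot [ 0.04 -0.01  0.02] j [-18.  43.  87.  -0.  50.  67.]
[0.06, 0, 0.066] [ 0.02 -0.03  0.06]
[0.06, 0, 0.062] [ 0.02 -0.03  0.46]
```

The lever is on its end stop, with 26 N on the tool. I hold for about 1.6 s and then let it up.

Emit:
{"op": "apply_moves", "data": {"steps": [[[0,0,0,0,0,0,-1],[0,0,0,0,0,0,-1],[0,0,0,0,0,0,-1],[0,0,0,0,0,0,-1],[0,0,0,0,0,0,-1],[0,0,0,0,0,0,-1],[0,0,0,0,0,0,-1],[0,0,0,0,0,0,-1],[0,0,0,0,0,0,-1],[0,0,0,0,0,0,-1],[0,0,0,0,0,0,-1],[0,0,0,0,0,0,-1],[0,0,0,0,0,0,-1]]]}}

```text
time_s: 11.12
position: [0.6333, -0.0881, 0.0666]
tcp_rot: [[0.996, 0.093, 0.0], [0.093, -0.996, -0.001], [0.0, 0.001, -1.0]]
force: [-9.8, -0.5, 27.2]
opening: 0.003
grasp_force: 13.8
```

Emit:
{"op": "apply_moves", "data": {"steps": [[[0,0,-0.8,0,0,0,-1],[0,0,-1.6,0,0,0,-1],[0,0,-2.4,0,0,0,-1],[0,0,-3.2,0,0,0,-1],[0,0,-4.5,0,0,0,-1],[0,0,-7,0,0,0,-1],[0,0,-11,0,0,0,-1],[0,0,-15,0,0,0,-1],[-5,0,-15,0,0,0,-1],[-10,0,-15,0,0,0,-1],[-15,0,-15,0,0,0,-1],[-15,0,-15,0,0,0,-1]]]}}

```text
time_s: 12.62
position: [0.4804, -0.1003, 0.2119]
tcp_rot: [[0.996, 0.091, -0.003], [0.091, -0.996, 0.002], [-0.003, -0.003, -1.0]]
force: [-0.1, 0.2, -1.0]
opening: 0.004
grasp_force: 0.0
```

```bash
python3 -c "
from h import *
go()
a=bot.capture('scene');b=bot.capture('top')
cv2.imwrite('pics/s5.png',cv2.resize(np.hstack([a[150:300,220:400],b[150:300,260:440]]),None,fx=2.2,fy=2.2,interpolation=cv2.INTER_CUBIC))"
```

```text
t 12.625 press [-93.6   1.6 211.9] F [-0.1  0.2 -1. ] open 0.003865497906481679 rot [-0.15  0.15 -0.1 ] j [-25.  22. 102.   0.  56.  60.]
```

View pics/s5.png

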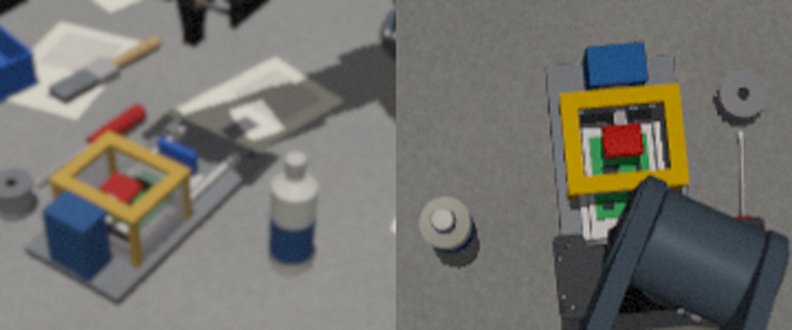

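The red pad is back up at (622,140), the lip (178,153) is unchanged, and the arm is clear of everything. I hand in.

```bash
python3 -c "
from rig import bot
print(bot.hand_in())"
```

```text
the job is handed in; nothing more can be done
None
```

I pushed the pallet against the stop, held the lever on its end stop for about 1.6 s and let it spring back up, with no sign of touching the guard; the job is handed in, but no verdict came back.

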